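Lock a trailer drawbar with a linchpin

ROBOT

A 7-joint arm with a two-finger parallel gripper is mounted at the origin on a cart in front of the work surface, level with it; the furniture and walls round the work are solid. World frame = base frame: x ahead of the robot, y to its left, z up, the work surface at z = 0. Lengths are in mm, angles in degrees, forces in N, time in s.
With the tool pointing down it reaches from about 425 to 950 mm from the base axis. Payload 16.7 kg.
Tool frame: the origin (TCP) lies at the very end of the fingers, on their centre line; the grasp point (between the pads) lies 19 mm behind it; z points along the fingers, y is the line along which they close (so a half turn about z gives the same grasp; the last joint's range is limited). The gripper opens to 94 mm and grips with 3 to 60 N. Pads are 16 mm wide; open, the fingers measure 119 mm over their backs; the gripper's body (75 mm by 177 mm) begins 78 mm behind the grasp point.
Start: joints at [59.502, 24.414, 4.234, 92.017, -1.954, 63.644, -3.845], TCP at [252.092, -626.118, 205.467] pointing down, gripper open.
Joint ranges: [-163.25, 163.25], [-28.42, 122.38], [-70.27, 78.77], [12.13, 141.07], [-58.53, 238.53], [9.26, 117.41], [-156.51, 156.51]. Speed limits (degrees/s): [108.29, 108.29, 136.94, 136.94, 172.46, 172.46, 172.46].

INTERFACE

Orientations are given as [roll, pitch, yaw] about the fixed x, y, z axes, in that order (R = Rz(yaw) Ry(pitch) Rx(roll)).
In Python, from station import manip, inverse_kinematics, viewer, finder, monitor gives the robot as it stands. Calls block until the motion is done:
- manip.movep(position, orientation): joint-space move of the TCP to a pose.
- manip.move_linear(position, ori=None, speed=150): straight line of the TCP; ori=None keeps the orientation; speed is the mean speed in mm/s.
- manip.move_joints(angles): joint-space move.
- manip.grip(opening, f_grip=None): finger opening in mm; f_grip is the grip in N (None keeps the last); returns when the fingers have stopped.
- manip.hold(seconds).
- inverse_kinematics(position, orientation): joint angles nearest the present ones, or None.
- viewer.get_image(name): name is "scene" or "top"; returns a dict with "img" (384x512x3 uint8, blue, green, red), "fx", "fy", "cx", "cy" (pixels), "position" and "rotation" of the camera in the world. Camera axes: x right, y down, z forward; pixel columns grow to the right and rows downward; lengths in mm; the calibration is good to about 2 mm. A picture is of the moment at which its call begins. There is no depth.
A pose or a line that the arm cannot do raises manip.IKError and nothing moves.
- manip.close_job(): hands the job in; it is judged then, once.
Trained networks look in a picture, given as the dict that the camera call returned (one of the last four; its "shot" number tells which), for a name from the list of things; names that differ only in an ending like _2 or _b are one class to them, and where a whole thing is asked for, a point or a joint stands for the part that bears it (a point fixed in the world has none). Each returns a list of dicts, best first, with "conf" (0 to 1); they miss things now and then, are a little off and sometimes report something else, mostly with a low value. They report only what shows in the picture. A call takes as long as a camera call.
- finder.boxes_of(picture, thing): "position" ([x, y, z] in mm, in world coordinates, good to about 4 mm: the middle of the surface that is visible of it).
- finder.spot_point(picture, thing): "position" ([x, y, z] in mm, in world coordinates, good to about 4 mm: a listed point, or the origin of a listed thing).
Readings, each from a call of its own:
- monitor.read_clock(): time.
- monitor.read_joint_positions(): joint angles.
- monitor.read_joint_vel(): joint speeds.
- monitor.read_tau(): joint torques, N m.
- monitor.read_eef_pos(): TCP position.
- monitor.read_ee_rot(): TCP orientation.
- monitor.read_ft_force(): force on the tool from outside, world axes, zero at the start.
- monitor.read_ft_torque(): the same for the moment, N m.
- monitor.read_opening(): finger opening in mm.
- monitor.read_finger_force(): force on a finger pad.
Only numpy, scipy, OpenCV 4.12 (cv2) and the standard library are available. Lean on these libraries where they do the work, as an engineer would, in place of code of your own. Each camera call takes 0.05 s, during which the arm holds its last target. There are 200 camera calls.

TASK

Take the linchpin (the pin with the sprung ring) out of the wooden block, feel gently for the upright cross hole near the free end of the square drawbar, and let the pin down through it, without forcing it, until its head sits on the bar. Then swing the ring over the end of the bar until it snaps shut against the pin below the bar, and let go. Leave the plain pin and the tools alone.

Things in the scene. Friction and masses are not known exactly. Their poses are not given: they have to be found in the camera images.
- linchpin: Bright steel linchpin, 0.15 kg, upright in a hole of the wooden block. Origin: on the pin's axis at the underside of its head, which rests on the block; z up. Shank below: 10 mm diameter, 44 mm long, the last 6 mm tapering to 8.4 mm. Head above: collar 18 mm across, 4 mm high, then a block 14 mm along x, 16 mm along y. The open ring sticks out level to the pin's -x side.
- linchpin_grip (a point): Point in the linchpin's head, on its axis, 29 mm above the linchpin's origin; same axes. The head's flat-sided block (14 mm along x, 16 mm along y) is free to grip from 13 mm above the origin (above the ring) to its top at 41 mm.
- linchpin_ring (a joint): Angle of the ring about its hinge, rad: 0 = open stop, level; 1.41 = shut, lying against the pin's -x side near its tip. The hinge runs through the head along the pin's y, 9 mm above its origin. Over-centre spring: below 0.7 it pushes the ring open, above 0.7 it snaps it shut by itself. About 5 to 7 N on the far side of the ring moves it from the open stop.
- ring_far (a point): Middle of the ring's wire where it is farthest from the hinge, 48 mm from it. The ring is round, of 5 mm steel wire, 43 mm inside diameter, and swings from level down towards the pin's tip, round the free end of the bar.
- coupler: Dark steel drawbar socket bolted to the bench: foot 112 x 100 x 8 mm, on it a square tube 34 mm wide, 76 mm long along x, top at 81 mm (a grease nipple reaches 89 mm). Origin: centre of the foot's underside, z up. In the tube lies a square drawbar, 22 x 22 mm, top face at 75 mm; free end at -x, tow eye at +x. The linchpin goes in with its -x the same way as the coupler's -x.
- bar_mid (a point): Point fixed to the coupler, on the centre line of the bar's top face, 70 mm from its origin along -x; coupler's axes. The upright cross hole (11 mm, right through) lies on this line up to 16 mm either side of the point along x: how far the bar stands out of its tube is not reported. The hole's axis is 14 mm from the bar's flat free end. The bar slides stiffly along x, at about 8 N.
- pin_rack: Wooden block 60 x 130 x 50 mm with two upright 12.5 mm holes 35 mm either side of its middle along y. Origin: centre of its underside, z up. Fixed.
- clevis_pin: Plain steel pin without a ring, 10 mm diameter, with a flat round head 22 mm across and 6 mm high, standing in the other hole of the block. Origin: on its axis at the underside of the head. To be left alone.
- wrench: Adjustable wrench, 190 x 40 x 10 mm, lying on the bench. Origin: centre of its underside. To be left alone.
- pliers: Combination pliers with red grips, 185 x 36 x 14 mm, lying on the bench. Origin: centre of its underside. To be left alone.

How it is judged:
By the outcome, as a careful person would: the job done as asked, in the order asked, and still so for the second after the job is handed in, with the robot touching nothing.
It also fails if it takes over 51 s, if anything falls off the work surface, if the arm or the gripper's body presses on something with over 40 N, if the wrist force passes 120 N, or if a joint passes its speed limit or range.

## Working session

There is one attempt and no reset: what is moved stays moved. The work goes in short steps, each a Python script; the robot and the scene stay as the last script left them, time stands still between calls to the robot, and variables do not carry over. Pictures are saved under pics/ and viewed, at most 10 in all, crops included, and the job is handed in when it is done.

```bash
ls; mkdir -p pics
python3 - <<'E'
from station import viewer, finder, monitor
import cv2
for n in ("scene","top"):
    p=viewer.get_image(n); cv2.imwrite(f"pics/{n}0.png",p["img"])
    print(n,p["fx"],p["cx"],p["cy"],p["position"],p["rotation"])
    for t in ("linchpin","linchpin_grip","ring_far","coupler","bar_mid","pin_rack","clevis_pin"):
        print(t,[( [round(v) for v in d["position"]],round(d["conf"],2)) for d in finder.spot_point(p,t)[:2]])
print(monitor.read_clock(),monitor.read_ft_force())
E
```

```text
pics
scene 412.5047689130258 253.21074361223143 188.0362547209819 [ 51.50017314 693.92698422 802.05987049] [-138.49033975    0.36291028 -137.5924152 ]
linchpin [([569, 356, 52], 0.68), ([541, 359, 0], 0.34)]
linchpin_grip [([576, 356, 76], 0.67), ([589, 400, 57], 0.32)]
ring_far [([589, 397, 58], 0.57)]
coupler [([538, 360, 0], 0.66), ([563, 95, 3], 0.6)]
bar_mid [([545, 161, 79], 0.81)]
pin_rack [([536, 357, 0], 0.88), ([589, 397, 56], 0.63)]
clevis_pin [([503, 375, 50], 0.59)]
top 475.51057159455945 264.32322048442757 189.1343395831103 [293.63494616 235.72045042 947.19918168] [-169.42129903    0.42146818  -89.48382328]
linchpin [([567, 354, 53], 0.83), ([504, 370, 50], 0.35)]
linchpin_grip [([574, 355, 74], 0.64)]
ring_far [([592, 396, 56], 0.49)]
coupler [([556, 88, -2], 0.96)]
bar_mid [([546, 166, 75], 0.86)]
pin_rack [([538, 357, -2], 0.67)]
clevis_pin [([507, 374, 48], 0.56)]
0.8 [ 1.15506945 -0.24294686 -0.45338354]
```

Run:
```python
import cv2,numpy as np
t=cv2.imread("pics/top0.png");s=cv2.imread("pics/scene0.png")
cv2.imwrite("pics/both.png",np.hstack([cv2.resize(t,(400,300)),cv2.resize(s,(400,300))]))
from scipy.spatial.transform import Rotation as R
def proj(P,pos,e,f,cx,cy):
    c=R.from_euler('xyz',e,degrees=True).inv().apply(np.array(P)-pos); return f*c[0]/c[2]+cx,f*c[1]/c[2]+cy
for P in ([571,355,60],[550,164,75],[590,396,57]):
    print(proj(P,[293.63,235.72,947.2],[-169.42,.4215,-89.484],475.51,264.32,189.13),proj(P,[51.5,693.927,802.06],[-138.49,.3629,-137.592],412.5,253.2,188.04))
c=proj([555,260,50],[293.63,235.72,947.2],[-169.42,.4215,-89.484],475.51,264.32,189.13)
x,y=map(int,c);x0=max(x-100,0);y0=max(y-75,0);print(x0,y0)
cv2.imwrite("pics/topcrop.png",cv2.resize(t[y0:y0+150,x0:x0+200],(800,600),interpolation=cv2.INTER_CUBIC))
```

```text
(np.float64(207.5880773342118), np.float64(132.19145600135198)) (np.float64(188.2425089636149), np.float64(206.4877475045997))
(np.float64(306.64310974930214), np.float64(141.07853659511113)) (np.float64(250.7561778462009), np.float64(162.78147528321668))
(np.float64(187.15867063490322), np.float64(123.19120167230236)) (np.float64(169.4369898423517), np.float64(213.3146958049399))
156 66
```

View pics/both.png

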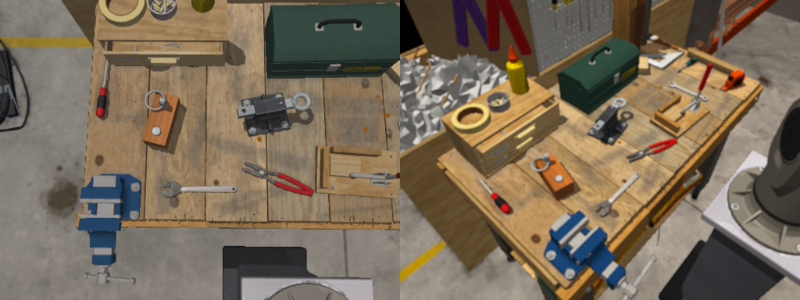

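View pics/topcrop.png

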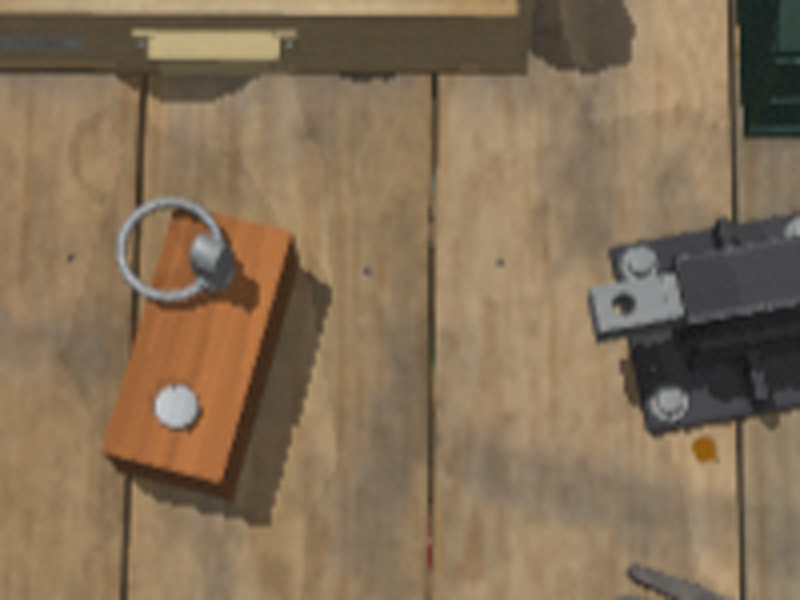

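The top view shows the linchpin's head at crop (212,258) with its ring centred at about (171,250). The bar's hole is at (624,304) and its free end at (595,313), with the bar pointing left.

```bash
cat > h.py <<'E'
import numpy as np
from scipy.spatial.transform import Rotation as R
def ray(p,u,v,z):
    Rm=R.from_euler('xyz',p["rotation"],degrees=True).as_matrix()
    d=Rm@np.array([(u-p["cx"])/p["fx"],(v-p["cy"])/p["fy"],1]); o=np.array(p["position"])
    return o+d*(z-o[2])/d[2]
TOP=dict(fx=475.51,fy=475.51,cx=264.323,cy=189.134,position=[293.635,235.72,947.199],rotation=[-169.4213,.42147,-89.48382])
E
python3 - <<'E'
from h import *
c=lambda u,v,z:ray(TOP,156+u/4-.375,66+v/4-.375,z).round(1)
for n,a in dict(ringc=(171,250,59),headtop=(206,243,91),hole=(624,304,75),end1=(590,287,75),end2=(600,340,75),e3=(678,275,75),tubeTL=(678,258,81),tubeBL=(690,322,81),tubeT2=(798,236,81),rackTL=(172,208,50),rackTR=(296,234,50),rackBL=(106,452,50),rackBR=(222,486,50),clev=(177,405,56),cab=(400,74,0),cabtopfront=(330,15,100)).items(): print(n,c(*a))
E
python3 - <<'E'
import cv2
s=cv2.imread("pics/scene0.png")
cv2.imwrite("pics/sc.png",cv2.resize(s[130:250,135:295],(800,600),interpolation=cv2.INTER_CUBIC))
E
```

```text
ringc [579.4 373.4  59. ]
headtop [572.7 352.1  91. ]
hole [549.  154.6  75. ]
end1 [557.3 170.6  75. ]
end2 [531.2 166.1  75. ]
e3 [563.5 128.7  75. ]
tubeTL [570.  129.3  81. ]
tubeBL [538.7 124.1  81. ]
tubeT2 [581.2  72.3  81. ]
rackTL [604. 375.  50.]
rackTR [590.9 313.4  50. ]
rackBL [480.6 402.7  50. ]
rackBR [464.3 346.1  50. ]
clev [502.7 368.3  56. ]
cab [696.1 264.7   0. ]
cabtopfront [683.2 295.3 100. ]
```

View pics/sc.png

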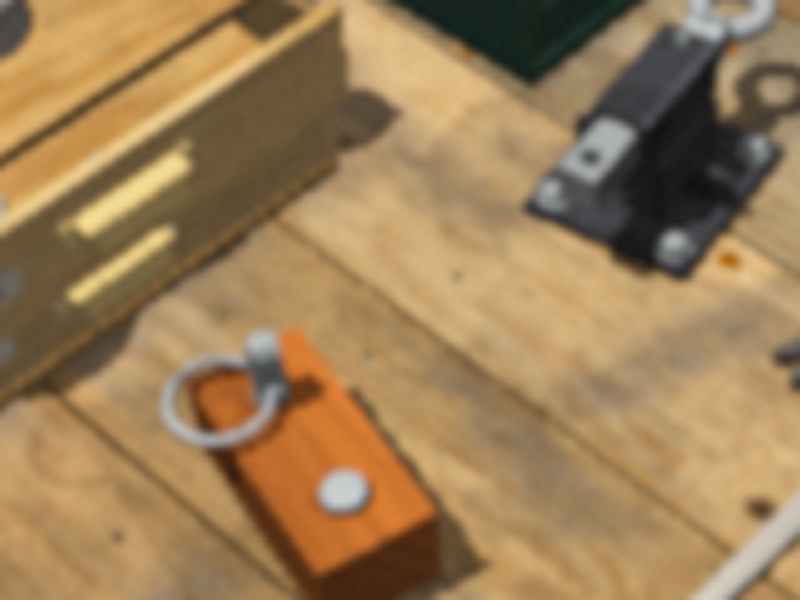

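Run:
```python
from h import *
from station import inverse_kinematics,monitor
S=dict(fx=412.505,fy=412.505,cx=253.211,cy=188.036,position=[51.5,693.927,802.06],rotation=[-138.49034,.36291,-137.59242])
c=lambda u,v,z:ray(S,135+u/5-.4,130+v/5-.4,z).round(1)
for n,a in dict(ringc=(222,402,59),headtop=(263,342,91),hole=(592,157,75),endmid=(580,170,75),clev=(343,490,56)).items(): print(n,c(*a))
print(monitor.read_ee_rot())
for p,y in (([571,353,200],73),([571,353,200],-107),([571,353,64],73),([571,353,64],-107),([548,155,150],100),([548,155,150],-80)):
    q=inverse_kinematics(p,[180,0,y]); print(y,None if q is None else np.round(q))
```

```text
ringc [579.7 375.8  59. ]
headtop [569.5 354.3  91. ]
hole [550.1 155.7  75. ]
endmid [548.3 166.4  75. ]
clev [503.6 371.2  56. ]
[ 1.79999094e+02 -2.83234599e-03  2.19301007e+01]
73 [  1.  35. -57.  90.  30.  72. -78.]
-107 [  2.  36. -59.  90.  32.  72. 101.]
73 [  1.  45. -57.  96.  42.  63. -86.]
-107 [  2.  46. -59.  96.  43.  64.  93.]
100 [ 14.  24. -45. 107.  20.  57. -30.]
-80 [ 23.  29. -59. 106.  28.  61. 143.]
```

Run:
```python
from h import *
from station import manip,monitor,viewer,finder
import cv2
manip.grip(44,30)
manip.movep([500,0,280],[180,0,50])
manip.movep([571,353,130],[180,0,68.5])
for n in ("top","scene"):
    p=viewer.get_image(n); cv2.imwrite(f"pics/{n}1.png",p["img"])
print(monitor.read_clock(),monitor.read_eef_pos())
a=cv2.imread("pics/top1.png")[75:195,145:265] ; b=cv2.imread("pics/scene1.png")[145:265,130:250]
cv2.imwrite("pics/pre.png",np.hstack([cv2.resize(i,(400,400),interpolation=cv2.INTER_CUBIC) for i in (a,b)]))
```

```text
5.6583 [572.02511703 351.47498966 130.81029894]
```

View pics/pre.png

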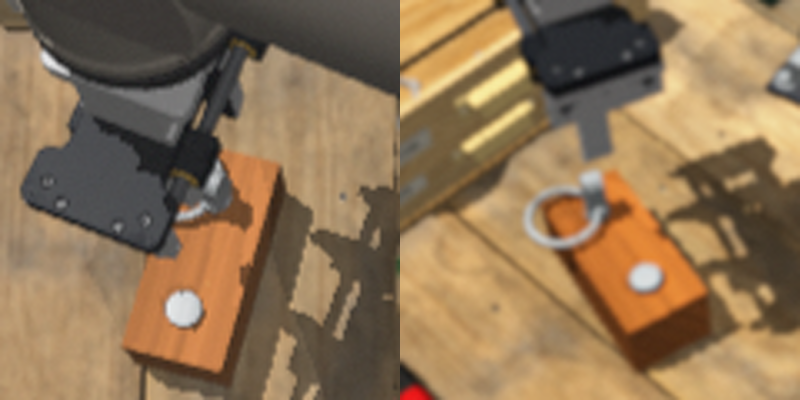

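The gripper hangs above the head: fingertip at (597,155) in the scene crop, head top at (593,180). The approach is aligned.

Run:
```python
from h import *
from station import manip,monitor,viewer
import cv2
f0=monitor.read_ft_force()
manip.move_linear([571,353,66],speed=100)
print(monitor.read_eef_pos(),monitor.read_ft_force()-f0)
manip.grip(5,20)
print(monitor.read_opening(),monitor.read_finger_force(),monitor.read_ft_force()-f0,monitor.read_clock())
manip.move_linear([571,353,150],speed=80)
print(monitor.read_opening(),monitor.read_ft_force()-f0,f0)
manip.move_linear([550,155,155],[180,0,100],speed=150)
manip.hold(.3)
for n in ("top","scene"):
    p=viewer.get_image(n); cv2.imwrite(f"pics/{n}2.png",p["img"])
print(monitor.read_clock(),monitor.read_eef_pos(),monitor.read_ft_force(),monitor.read_opening())
a=cv2.imread("pics/top2.png")[75:195,240:360] ; b=cv2.imread("pics/scene2.png")[90:210,190:310]
cv2.imwrite("pics/hov.png",np.hstack([cv2.resize(i,(400,400),interpolation=cv2.INTER_CUBIC) for i in (a,b)]))
```

```text
[571.10460515 353.38338744  66.27037654] [-1.2519279  -0.64697559 -0.431384  ]
16.001853983117655 19.967394638224505 [-0.95110828 -1.37761363  3.09025611] 7.0
15.720016852977466 [-3.14782713e-01  1.10264382e-03 -2.17692083e+00] [0.14541715 0.200057   0.91711062]
10.075 [549.95863231 155.22151624 154.99187123] [ 0.60431581 -0.34982663 -0.95223336] 15.879630088635604
```

View pics/hov.png

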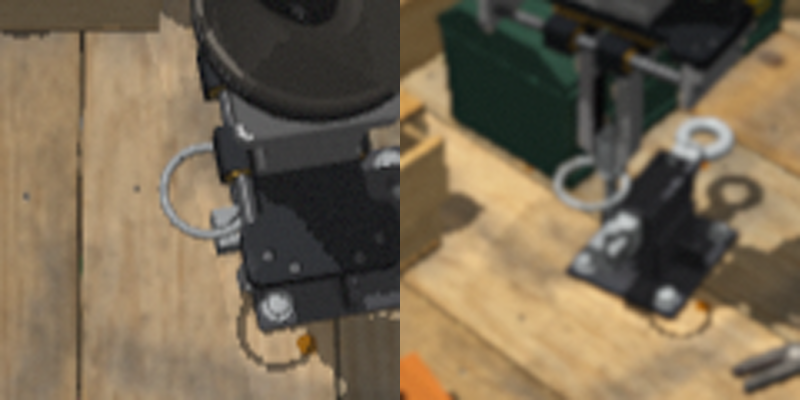

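Run:
```python
from h import *
S=dict(fx=412.505,fy=412.505,cx=253.211,cy=188.036,position=[51.5,693.927,802.06],rotation=[-138.49034,.36291,-137.59242])
o=np.array([-.174,.985,0])*24
for r in (ray(TOP,302.35,131.95,148),ray(S,190+192*.3-.35,90+183*.3-.35,148)): print(r, r-o)
# tip in scene: shank bottom near (607,210)
print(ray(S,190+207*.3,90+215*.3,96))
```

```text
[545.0302064  177.38696937 148.        ] [549.2062064  153.74696937 148.        ]
[546.75221128 178.48850748 148.        ] [550.92821128 154.84850748 148.        ]
[552.65023327 155.9323244   96.        ]
```

```bash
cat > peck.py <<'E'
import numpy as np
from station import manip,monitor
yaw=np.radians(100); ax=np.array([np.cos(yaw),np.sin(yaw)]); la=np.array([-ax[1],ax[0]])
def F(n=3): return np.mean([monitor.read_ft_force() for _ in range(n)],0)
def down(xy,z0,zmin,f0,step=1.,lim=3.5):
    z=z0
    while z>zmin:
        z-=step; manip.move_linear([*xy,z],speed=25); f=F()-f0
        if f[2]>lim or np.hypot(f[0],f[1])>6: return z,f
    return z,F()-f0
E
python3 - <<'E'
from peck import *
c=np.array([549.5,156.])
manip.move_linear([*c,138.5],speed=60); manip.hold(.2)
f0=F(8)
for a,b in [(0,0),(1.3,0),(-1.3,0),(0,1.3),(0,-1.3)]:
    xy=c+a*ax+b*la
    manip.move_linear([*xy,138],speed=30)
    z,f=down(xy,138,128,f0)
    print(a,b,z,f.round(1),monitor.read_eef_pos().round(2),round(monitor.read_clock(),2))
    if z<133.5: break
    manip.move_linear([*xy,138],speed=30)
E
```

```text
0 0 128.0 [ 0.2 -0.2 -0.2] [549.49 156.03 127.94] 13.45
```

Run:
```python
from peck import *
xy=np.array([549.5,156.]); f0=np.array([0.4,-.3,-1.2])
z,f=down(xy,128,95,f0,step=3,lim=4)
print(z,f.round(1),monitor.read_eef_pos().round(2),monitor.read_clock())
if z<=95.5:
    z,f=down(xy,z,87,f0,step=.7,lim=4)
    print(z,f.round(1),monitor.read_eef_pos().round(2),monitor.read_clock())
```

```text
95 [-0.5  1.1 -1.3] [549.38 155.97  94.82] 16.3833
90.79999999999998 [-2.4 -0.9  8.1] [549.56 156.03  91.17] 17.8833
```

Run:
```python
from peck import *
from station import viewer
import cv2
b=viewer.get_image("scene")["img"][90:210,190:310]
manip.grip(30); manip.hold(.1)
manip.move_linear([549.5,156,140],speed=120)
print(monitor.read_ft_force(),monitor.read_clock())
manip.move_linear([549.5-50*.985*-.174-0,156+0,200],speed=150) if 0 else None
manip.grip(0)
manip.move_linear([*(np.array([549.5,156])+75*ax),140],speed=150)
c=viewer.get_image("scene")["img"][90:210,190:310]
d=viewer.get_image("top")["img"]; cv2.imwrite("pics/top3.png",d)
cv2.imwrite("pics/rel.png",np.hstack([cv2.resize(i,(400,400),interpolation=cv2.INTER_CUBIC) for i in (b,c)]))
print(monitor.read_clock(),monitor.read_eef_pos())
```

```text
[-0.15947928 -0.69459407 -0.12214603] 19.0417
20.4083 [536.89192206 228.54407289 139.86979062]
```

View pics/rel.png

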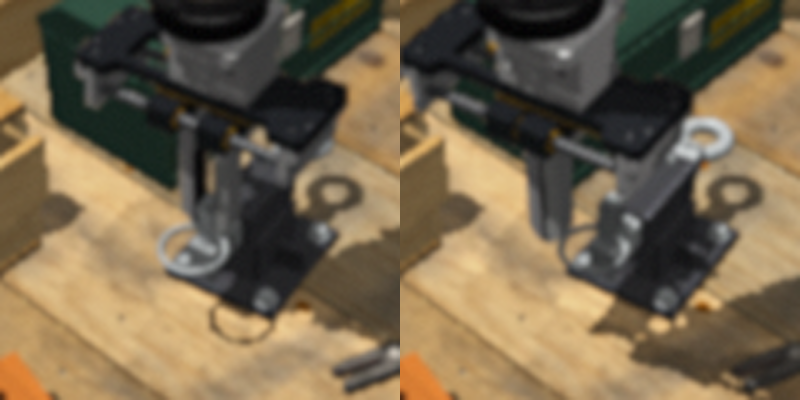

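Left: pin seated with its ring level to the bar's free end (ring at (190,248)). Right: head standing on the bar at (620,225) after release, with the closed fingers outside at (550,230).

Run:
```python
from peck import *
c=np.array([549.5,155.2])
P=lambda r,z:[*(c+r*ax),z]
manip.move_linear(P(50,140),speed=150)
manip.move_linear(P(50,91),speed=100); manip.hold(.15)
f0=F(6); print(f0.round(1))
for t in np.arange(0.03,1.0,.08):
    manip.move_linear(P(48*np.cos(t)+2,86.5-48*np.sin(t)),speed=45)
    f=F()-f0; print(round(t,2),f.round(1),monitor.read_eef_pos().round(1),round(monitor.read_clock(),2))
    if np.linalg.norm(f)>20: print("stop");break
```

```text
[ 0.2 -0.3 -0. ]
0.03 [-0.6  1.4  4.1] [541.  204.8  85.2] 21.81
0.11 [-0.5  2.7  4.8] [540.9 204.5  81.4] 22.06
0.19 [0.2 1.4 3.1] [540.9 203.6  77.5] 22.31
0.27 [-0.   2.6  2.5] [541.  202.5  73.6] 22.56
0.35 [-0.8  1.6  2.6] [541.2 201.3  69.9] 22.81
0.43 [-0.2  0.1  0.5] [541.5 199.8  66.2] 23.06
0.51 [-1.2  0.3  1.8] [541.7 198.1  62.8] 23.31
0.59 [-0.3  0.1  1.5] [542.1 196.1  59.5] 23.56
0.67 [0.7 0.7 0.8] [542.5 193.9  56.4] 23.81
0.75 [-0.6  0.3 -0.3] [543.  191.5  53.5] 24.06
0.83 [ 0.1 -0.6  0.8] [543.4 188.8  50.9] 24.31
0.91 [ 0.8 -0.1  0.6] [544.  185.9  48.4] 24.56
0.99 [-0.1 -0.8  0. ] [544.6 182.8  46.2] 24.81
```

Force drops past 0.7 as the over-centre spring should make it. I'll back off and look.

Run:
```python
from peck import *
from station import viewer
import cv2
c=np.array([549.5,155.2])
manip.move_linear([*(c+75*ax),46],speed=150)
manip.move_linear([*(c+75*ax),160],speed=200)
manip.movep([430,100,280],[180,0,100])
a=viewer.get_image("top")["img"][100:180,270:350]; b=viewer.get_image("scene")["img"][120:200,215:295]
cv2.imwrite("pics/fin.png",np.hstack([cv2.resize(i,(400,400),interpolation=cv2.INTER_CUBIC) for i in (a,b)]))
print(monitor.read_clock())
```

```text
26.9167
```

View pics/fin.png

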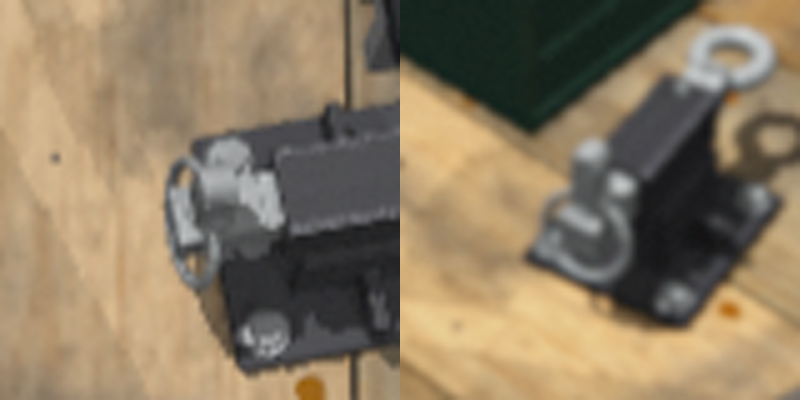

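```bash
cat > ov.py <<'E'
from peck import *
from station import viewer
from scipy.spatial.transform import Rotation as R
import cv2,sys
c=np.array([549.5,155.2,84]); X=np.array([*ax,0]);Y=np.array([*la,0]);Z=np.array([0,0,1])
out=[]
for n,(v,u) in (("top",(100,270)),("scene",(120,215))):
    p=viewer.get_image(n); im=cv2.resize(p["img"][v:v+80,u:u+80],(400,400),interpolation=cv2.INTER_CUBIC)
    def pr(Q):
        q=R.from_euler('xyz',p["rotation"],degrees=True).inv().apply(Q-np.array(p["position"]))
        return ((np.c_[p["fx"]*q[:,0]/q[:,2]+p["cx"]-u,p["fy"]*q[:,1]/q[:,2]+p["cy"]-v]+.5)*5).astype(np.int32)
    a=np.linspace(0,2*np.pi,60)[:,None]
    for t,col in ((1.41,(0,255,0)),(0.9,(0,0,255))):
        d=np.cos(t)*X-np.sin(t)*Z
        cv2.polylines(im,[pr(c+d*24+24*(np.cos(a)*d+np.sin(a)*Y))],True,col,1)
    B=np.array([[14,-11],[14,11],[-15,11],[-15,-11]]); Q=c+B[:,:1]*X+B[:,1:]*Y-9*Z
    cv2.polylines(im,[pr(Q)],True,(255,0,0),1)
    out.append(im)
cv2.imwrite(sys.argv[1],np.hstack(out))
E
python3 ov.py pics/ov.png
```

```text
(no output)
```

View pics/ov.png

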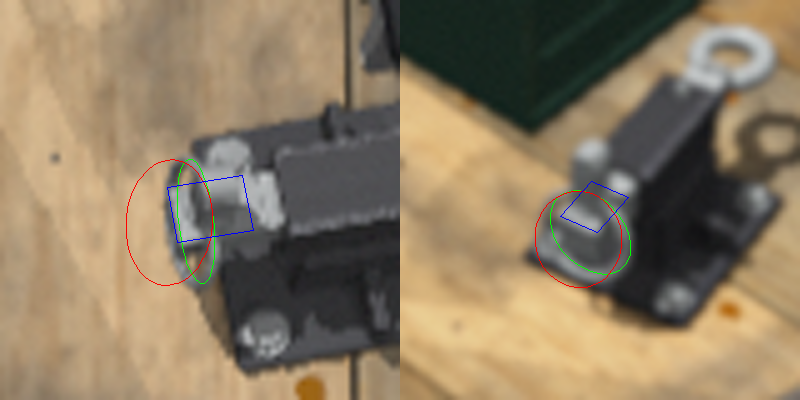

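The ring matches the shut position (green) in both views once its wire thickness is allowed for, with the bar's end inside it. The gripper is clear of everything.

```bash
python3 -c "
from station import manip,monitor
print(monitor.read_clock()); print(manip.close_job())"
```

```text
27.0167
the job is handed in; nothing more can be done
None
```

The linchpin sits in the drawbar's cross hole with its head on the bar and its ring snapped shut below; the gripper has let go, and the job was handed in at 27 s of the 51 s limit (no verdict came back).

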